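# Dock the chopping board in its corner stop

### The arm

A 7-joint arm with a two-finger parallel gripper is mounted at the origin on a cart in front of the work surface, level with it; the furniture and walls round the work are solid. World frame = base frame: x ahead of the robot, y to its left, z up, the work surface at z = 0. Lengths are in m, angles in rad, forces in N, time in s.
With the tool pointing down it reaches from about 0.4 to 0.85 m from the base axis. Payload 10.4 kg.
Tool frame: the origin (TCP) lies midway between the tips of the shut fingers; the grasp point (between the pads) lies 19 mm behind it (manip.hold_point_z is the distance from the TCP to the grasp point, in m); z points along the fingers, y is the line along which they close (so a half turn about z gives the same grasp; the last joint's range is limited). The gripper opens to 85 mm and grips with 20 to 120 N. Pads are 22 mm wide; open, the fingers measure 114 mm over their backs; the gripper's body (76 mm by 85 mm) begins 54 mm behind the grasp point. The pads swing forward as they close: fully open they stand 13 mm farther back than shut.
Start: joints at [1.121, 0.332, -0.065, 1.46, 0.022, 1.35, -0.088], TCP at [0.259, -0.569, 0.231] pointing down, gripper open.
Joint ranges: [-2.6, 2.6], [-0.5, 2.12], [-1.47, 1.34], [0.16, 2.42], [-1.27, 4.41], [0.06, 2.06], [-2.6, 2.6]. Speed limits (rad/s): [2.22, 2.22, 2.79, 2.79, 3.14, 3.14, 3.14].

### API

Orientations are given as a unit quaternion [x, y, z, w].
In Python, from workcell import manip, eyes, job gives the robot as it stands.
- The arm moves only by the shell command python3 -m crank 'ROWS' [FORCE]. ROWS is JSON, a list that holds one entry, the list of rows, each a list of 7 numbers: the finger opening in cm, from 0 to 8.54, then the shift along the world's x, y, z in cm, then the turn, a rotation vector about the world's x, y, z in degrees. In form: [[[hand, x, y, z, ax, ay, az], ...]]. A call has 1 to 20 rows; each row shifts and turns the commanded pose from where the row before left it; what a row does not reach is not made up. A row lasts 1/8 s, in which the tool goes at most 62.5 mm and 10.7 degrees, less where a joint would pass 70% of its speed; a pose out of reach is approached as far as the arm can. A call with a gripper value outside its range is refused whole. The fingers move at their own pace and stop on an object; FORCE is the grip in N (left out, the last holds). Time passes only in rows, so rows that do not move let the fingers close. It gives the time, the measured TCP pose, the force, the opening and the grip force at its end, in the units of the state.
- manip.get_obs(): the state, without advancing time (a new reading comes with each control period).
- eyes.camera(name): name is "side" or "top"; returns (picture, depth): 480x640x3 uint8, red, green, blue; 480x640 float32, m along the optical axis (not along the pixel's ray), 0 where there is no reading.
- eyes.camera_params(name): a dict with "fx", "fy", "cx", "cy" (pixels), "dist" ([k1, k2, p1, p2, k3] as OpenCV has them; the pictures are not rectified), "world_from_camera" (4x4, takes a point from camera to world coordinates). Camera axes: x right, y down, z forward; pixel columns grow to the right and rows downward; lengths in m; the calibration is good to about 2 mm. A picture is of the moment at which its call begins. camera_params takes no time and is no camera call.
- job.hand_in(): hands the job in; it is judged then, once.
The state is a dict: "clock": time; "joint_pos": joint angles; "joint_velocities": joint speeds; "tau": joint torques, N m; "position": TCP position; "ee_rot": TCP orientation; "ft_force": force on the tool from outside, world axes, zero at the start; "torque": the same for the moment, N m; "grip_width": opening from 0.0 (shut) to 1.0 (fully open); "grasp_force": force on a finger pad.
Only numpy, scipy, OpenCV 4.12 (cv2) and the standard library are available. Lean on these libraries where they do the work, as an engineer would, in place of code of your own. Each camera call takes 0.05 s, during which the arm holds its last target. There are 200 camera calls.

### The job

The small chopping board belongs in the metal corner stop on the worktop, but a spice jar is standing in the way. First lift the jar out and stand it upright in the wooden tray, then slide the board along the worktop (do not lift it) until it sits squarely in the corner, its far long edge flush along the far bar and its left short edge flush along the side bar, without turning it round. Do not tip the jar over, and leave the tin and shaker in the tray and the cup on the worktop where they are.

Things in the scene. Friction and masses are not known exactly. Their poses are not given: they have to be found in the camera images.
- corner_stop: L-shaped aluminium corner stop, fixed to the worktop: two bars 20 mm wide and 26 mm high that meet at a right angle. Origin: the inner corner, on the worktop. Its z axis is up. The inner face of the far bar is the plane x = 0, from y = 0 to y = -165 mm; the inner face of the side bar is the plane y = 0, from x = 0 to x = -115 mm; the board belongs on the -x, -y side, and both faces look that way (about toward the robot and to the robot's right)
- board: loose rectangular chopping board of light wood with a thin dark groove round its top, 110 mm along its x, 160 mm along its y, 22 mm thick, about 0.3 kg, lying flat. Origin: centre of the underside; z up. Docked, its axes are parallel to those of the corner stop, its +x long edge lies along the far bar and its +y short edge along the side bar, so its origin is at x = -55 mm, y = -80 mm in the corner stop's frame
- board_corner (a point): the corner of the board that belongs in the inner corner of the stop, at x = +55 mm, y = +80 mm on the underside of the board; docked, it meets the corner stop's origin
- jar_mid (a point): centre (half-way up, 53 mm above its foot) of the spice jar that stands between board and stop: upright round glass jar with green lid, 46 mm across, 106 mm tall, about 0.1 kg; its z axis is up
- tray: wooden tray, fixed, 166 mm along its x, 340 mm along its y; floor 8 mm above the worktop, inner floor 150 x 324 mm, rim 8 mm wide and 28 mm high. Origin: centre of the underside. Its y axis points about toward the robot (world -x). The half on its +y side, nearer the robot, is empty
- tin: round tin, 58 mm across, 72 mm tall, standing in the far part of the tray; origin at centre of its foot; leave it alone
- shaker: glass pepper shaker, 44 mm across, 90 mm tall, standing in the far part of the tray; origin at centre of its foot; leave it alone
- cup: blue espresso cup with handle, 60 x 90 x 52 mm, standing on the worktop to the left of the board; origin about its middle, on its foot; leave it alone
Not all that is in view belongs to the job. What is shaped like the part that bears jar_mid but orange or yellow is not meant.

How it is judged:
On the way, in this order (a step that is already met when the one before it is completed fails the run):
1. the spice jar stands upright on the floor of the tray, let go (x of jar_mid in the frame of tray between -0.075 and 0.075 m and y of jar_mid in the frame of tray between -0.162 and 0.162 m and height (world z) of jar_mid between 0.055 and 0.067 m and angle between jar_mid's own z axis and vertical below 0.1 rad and contact force between the fingers and spice_jar below 0.05 N), for 0.2 s.
2. the board lies flush against both bars (x of board_corner in the frame of corner_stop between -0.003 and 0.003 m and y of board_corner in the frame of corner_stop between -0.003 and 0.003 m and angle between the x axis of board and the x axis of corner_stop, either way round below 0.02 rad and height (world z) of board below 0.004 m), for 0.2 s.
At the end, for the whole second after the job is handed in: The jar stands upright (within 0.1 rad) on the floor of the tray; the board lies flat on the worktop with its corner within 3 mm of both bars' inner faces and its edges parallel to the bars within 0.02 rad; both are released and at rest (all of step 2 and x of jar_mid in the frame of tray between -0.075 and 0.075 m and y of jar_mid in the frame of tray between -0.162 and 0.162 m and height (world z) of jar_mid between 0.055 and 0.067 m and angle between jar_mid's own z axis and vertical below 0.1 rad and linear speed of each of board, spice_jar below 0.01 m/s and contact force between the fingers and board below 0.05 N); the robot touches nothing.
It fails at once if the spice jar is tipped over (tilted more than 0.8 rad) (angle between jar_mid's own z axis and vertical above 0.8 rad).
It fails at once if the board is lifted off the worktop (underside centre above 15 mm) (height (world z) of board above 0.015 m).
It fails at once if the tin is pushed more than 25 mm or tipped (distance of tin from where it was at the start of the episode above 0.025 m or angle between tin's own z axis and vertical above 0.5 rad).
It fails at once if the pepper shaker is pushed more than 25 mm or tipped (distance of shaker from where it was at the start of the episode above 0.025 m or angle between shaker's own z axis and vertical above 0.5 rad).
It fails at once if the espresso cup is pushed more than 25 mm or tipped (distance of cup from where it was at the start of the episode above 0.025 m or angle between cup's own z axis and vertical above 0.5 rad).
It also fails if it takes over 64 s, if anything falls off the work surface, if the arm or the gripper's body presses on something with over 40 N, if the wrist force passes 120 N, or if a joint passes its speed limit or range.

## Working session

There is one attempt and no reset: what is moved stays moved. The work goes in short steps, Python scripts to look and compute and a shell command to move; the robot and the scene stay as the last step left them, time stands still between calls to the robot, and variables do not carry over. Pictures are saved under pics/ and viewed, at most 10 in all, crops included, and the job is handed in when it is done.

```bash
mkdir -p pics; python3 - <<'E'
from workcell import manip, eyes
import cv2,numpy as np
for n in("side","top"):
    p,d=eyes.camera(n);cv2.imwrite(f"pics/{n}0.png",p[...,::-1]);np.savez(f"{n}0.npz",p=p,d=d)
    c=eyes.camera_params(n);print(n,c["fx"],c["cx"],c["cy"],c["dist"],np.round(c["world_from_camera"],3).tolist())
o=manip.get_obs();print({k:np.round(v,3).tolist() for k,v in o.items()})
E
```

```text
side 436.1036032411102 316.3948294009717 235.50790212819027 [-0.02510555  0.          0.          0.          0.        ] [[1.0, -0.02, 0.023, 0.572], [-0.031, -0.617, 0.786, -0.868], [-0.001, -0.786, -0.618, 0.743], [0.0, 0.0, 0.0, 1.0]]
top 558.7981088959698 323.8896333997408 244.31143646140737 [-0.04299437  0.          0.          0.          0.        ] [[0.009, -0.98, 0.197, 0.344], [-1.0, -0.008, 0.009, -0.005], [-0.007, -0.197, -0.98, 1.34], [0.0, 0.0, 0.0, 1.0]]
{'clock': 0.1, 'joint_pos': [1.121, 0.333, -0.065, 1.461, 0.022, 1.35, -0.089], 'joint_velocities': [-0.0, -0.002, -0.0, -0.001, 0.0, -0.0, -0.001], 'tau': [0.002, -62.674, 0.049, -39.243, 0.016, 0.007, 0.0], 'position': [0.259, -0.569, 0.231], 'ee_rot': [0.977, 0.212, -0.0, -0.001], 'ft_force': [0.436, -0.132, 0.074], 'torque': [0.003, -0.007, 0.017], 'grasp_force': 0.0, 'grip_width': 1.001}
```

View pics/top0.png

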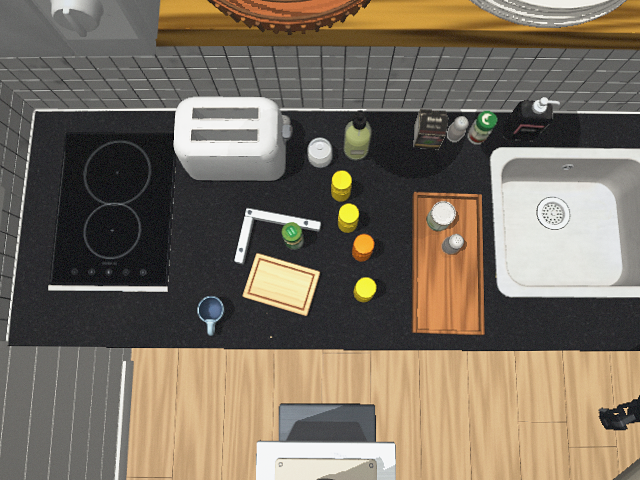

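View pics/side0.png

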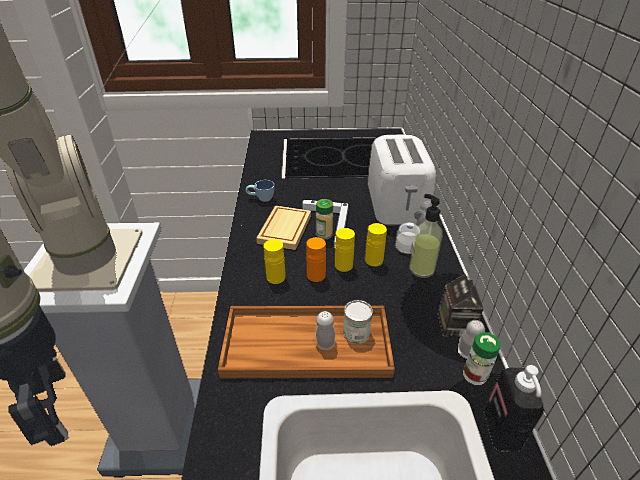

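Top view: the green-lidded jar stands at (292,233), between the board (281,284) and the stop (inner corner about (250,222)). The tray is at (448,262), the tin at (442,214), the shaker at (455,243) and the cup at (210,312).
Jar candidates: yellow at (342,184), (348,217) and (365,290), orange at (363,247), and green-lidded at (486,120) by the sink. Only (292,233) is green-lidded and between board and stop. I'll confirm it in a crop and measure.

```bash
cat > h.py <<'E'
import cv2,numpy as np
from workcell import manip,eyes
def onto(n,uv,z):
    c=eyes.camera_params(n);K=np.array([[c["fx"],0,c["cx"]],[0,c["fy"],c["cy"]],[0,0,1]])
    T=np.array(c["world_from_camera"]);q=cv2.undistortPoints(np.float64(uv).reshape(-1,1,2),K,np.array(c["dist"]))[:,0]
    r=np.c_[q,np.ones(len(q))]@T[:3,:3].T
    return T[:3,3]+r*((z-T[2,3])/r[:,2])[:,None]
def big(m,k=0):
    cs=sorted(cv2.findContours(m.astype(np.uint8),cv2.RETR_EXTERNAL,cv2.CHAIN_APPROX_NONE)[0],key=cv2.contourArea)
    return cs[-1-k][:,0]
def rect(n,cnt,z):
    w=onto(n,cnt,z)[:,:2];return cv2.minAreaRect((w*1000).astype(np.float32))
def win(m,u0,v0,u1,v1):
    o=np.zeros(m.shape,bool);o[v0:v1,u0:u1]=m[v0:v1,u0:u1];return o
E
python3 - <<'E'
from h import *
p=np.load("top0.npz")["p"];hsv=cv2.cvtColor(p,cv2.COLOR_RGB2HSV)
H,S,V=[hsv[...,i].astype(int) for i in range(3)]
b=win((V>120)&(H>8)&(H<30)&(S>40),225,245,335,325)
b=cv2.morphologyEx(b.astype(np.uint8),cv2.MORPH_CLOSE,np.ones((5,5)))
c=big(b);r=rect("top",c,.022);print("board",r,cv2.boxPoints(r).tolist())
s=win((V>140)&(S<40),225,195,330,270);
c=big(s);m=np.zeros(s.shape,np.uint8);cv2.drawContours(m,[c[:,None]],-1,255,-1)
print("stopA",cv2.contourArea(c));w=onto("top",c,.026)*1000;hull=cv2.approxPolyDP(w[:,:2].astype(np.float32)[:,None],6,True)[:,0];print(hull.round(1).tolist())
g=win((H>40)&(H<85)&(S>80)&(V>50),275,215,310,255);c=big(g);print("lid",cv2.minEnclosingCircle(c),onto("top",[cv2.minEnclosingCircle(c)[0]],.106))
t=win((H<20)&(S>100)&(V>60),400,180,495,345);c=big(t);r=rect("top",c,.028);print("tray",r)
ps=np.load("side0.npz")["p"]
A=cv2.resize(p[190:330,190:330],(560,560),interpolation=cv2.INTER_CUBIC)
B=cv2.resize(ps[185:265,250:310+40][:, :],(230,184))
A[:184,330:]=B;cv2.imwrite("pics/crop.png",A[...,::-1])
E
```

```text
board ((512.375244140625, 107.72706604003906), (161.08187866210938, 110.94877624511719), 73.87678527832031) [[436.71630859375, 45.759521484375], [543.3011474609375, 14.9486083984375], [588.0341796875, 169.69461059570312], [481.4493408203125, 200.50552368164062]]
stopA 862.5
[[567.7000122070312, 221.0], [563.0, 201.6999969482422], [673.9000244140625, 179.10000610351562], [659.5, 101.0], [664.5999755859375, 81.80000305175781], [645.2000122070312, 23.399999618530273], [660.2000122070312, 16.399999618530273], [696.4000244140625, 194.60000610351562]]
lid ((291.1956481933594, 231.95652770996094), 10.240528106689453) [[0.61957534 0.08006731 0.106     ]]
tray ((568.3174438476562, -288.61529541015625), (169.97784423828125, 341.6570129394531), 88.69839477539062)
```

View pics/crop.png

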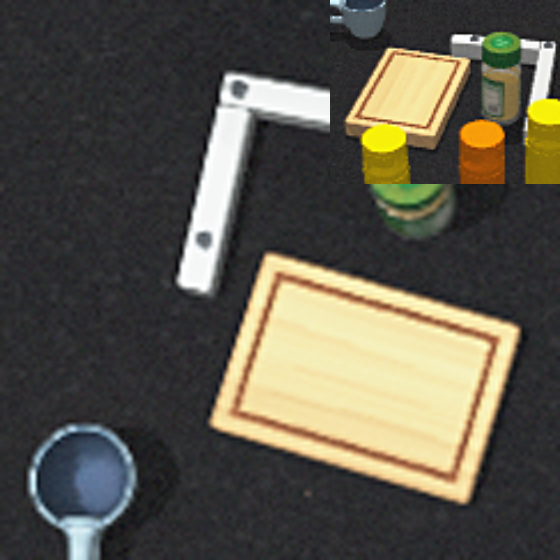

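The crop confirms it: the jar with the green lid (side inset around (500,80)) stands between the board and the stop. I'll go above it.

```bash
python3 -m crank '[[[8.5,2.6,4.6,0,0,0,-2.6],[8.5,2.6,4.6,0,0,0,-2.6],[8.5,2.6,4.6,0,0,0,-2.6],[8.5,2.6,4.6,0,0,0,-2.6],[8.5,2.6,4.6,0,0,0,-2.6],[8.5,2.6,4.6,0,0,0,-2.6],[8.5,2.6,4.6,0,0,0,-2.6],[8.5,2.6,4.6,0,0,0,-2.6],[8.5,2.6,4.6,0,0,0,-2.6],[8.5,2.6,4.6,0,0,0,-2.6],[8.5,2.6,4.6,0,0,0,-2.6],[8.5,2.6,4.6,0,0,0,-2.6],[8.5,2.5,4.8,-1,0,0,-2.4],[8.5,2.4,4.8,-1,0,0,-2.4],[8.5,0,0,0,0,0,0],[8.5,0,0,0,0,0,0]]]'
python3 - <<'E'
from h import *
p,d=eyes.camera("side");cv2.imwrite("pics/s1.png",cv2.resize(p[100:280,220:420],(800,720))[:600,:,::-1])
hsv=cv2.cvtColor(p,cv2.COLOR_RGB2HSV);H,S,V=[hsv[...,i].astype(int) for i in range(3)]
p0=np.load("side0.npz")["p"];hsv=cv2.cvtColor(p0,cv2.COLOR_RGB2HSV);H,S,V=[hsv[...,i].astype(int) for i in range(3)]
g=win((H>40)&(H<85)&(S>80)&(V>50),310,190,340,215);c=big(g);x,y,w,h=cv2.boundingRect(c);print(x,y,w,h,onto("side",[[x+w/2,y+h/2]],.098))
E
```

```text
clock: 2.1
position: [0.6196, 0.0786, 0.2108]
ee_rot: [0.995, -0.1, -0.0, 0.0]
ft_force: [0.4, -0.9, 0.7]
grip_width: 0.994
grasp_force: 0.0
316 199 17 16 [[0.62124617 0.0735697  0.098     ]]
```

View pics/s1.png

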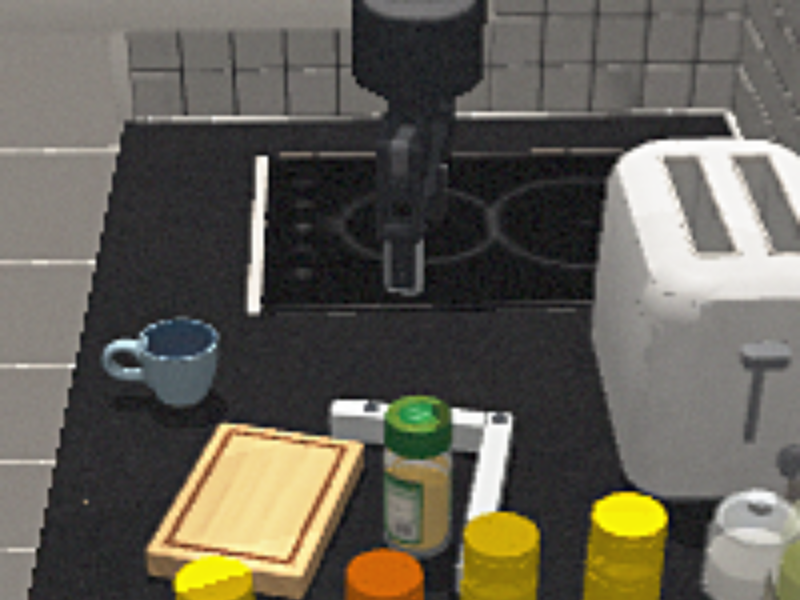

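The side view shows the gripper straight above the jar (lid at crop (418,425), fingers at (405,260)), with nothing in the way. I'll descend, grip and lift.

```bash
python3 -m crank '[[[8.5,0.1,-0.1,-4,0,0,0],[8.5,0,0,-4,0,0,0],[8.5,0,0,-3.5,0,0,0],[8.5,0,0,-2.5,0,0,0],[8.5,0,0,-1.3,0,0,0],[8.5,0,0,0,0,0,0],[3.5,0,0,0,0,0,0],[3.5,0,0,0,0,0,0],[3.5,0,0,0,0,0,0],[3.5,0,0,0,0,0,0],[3.5,0,0,0,0,0,0],[3.5,0,0,0,0,0,0],[3.5,0,0,0,0,0,0],[3.5,0,0,0,0,0,0]]]' 30
```

```text
clock: 3.9
position: [0.6215, 0.0783, 0.0594]
ee_rot: [0.995, -0.101, 0.001, -0.0]
ft_force: [-0.8, 0.4, 5.9]
grip_width: 0.532
grasp_force: 29.8
```

Gripped at 45 mm. Lift and carry to the tray.

```bash
python3 -m crank '[[[3.5,0,0,1,0,0,0],[3.5,0,0,3,0,0,0],[3.5,0,0,4,0,0,0],[3.5,0,0,4,0,0,0],[3.5,0,0,2,0,0,0],[3.5,-0.5,-1.5,0,0,0,0],[3.5,-1.3,-3.4,0,0,0,0],[3.5,-1.6,-4,0,0,0,0],[3.5,-1.7,-4.4,0,0,0,0],[3.5,-1.7,-4.4,0,0,0,0],[3.5,-1.7,-4.4,0,0,0,0],[3.5,-1.7,-4.4,0,0,0,0],[3.5,-1.6,-4.2,0,0,0,0],[3.5,-1.3,-3.4,0,0,0,0],[3.5,-0.8,-1.9,0,0,0,0],[3.5,-0.3,-0.7,0,0,0,0],[3.5,0,0,0,0,0,0],[3.5,0,0,0,0,0,0]]]'
python3 - <<'E'
from h import *
p,d=eyes.camera("side");cv2.imwrite("pics/s2.png",p[160:440,160:480][...,::-1])
E
```

```text
clock: 6.15
position: [0.479, -0.2878, 0.198]
ee_rot: [0.995, -0.1, -0.0, -0.0]
ft_force: [0.0, 0.3, -0.8]
grip_width: 0.532
grasp_force: 30.7
```

View pics/s2.png

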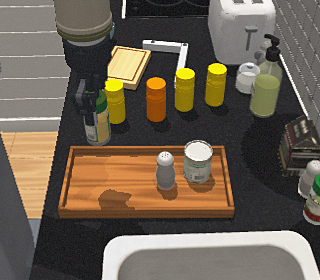

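The jar hangs upright in the gripper at (97,120), well clear of the tin and shaker. Set it down.

```bash
python3 -m crank '[[[3.5,0,0,-2,0,0,0],[3.5,0,0,-4,0,0,0],[3.5,0,0,-4,0,0,0],[3.5,0,0,-2,0,0,0],[3.5,0,0,-0.5,0,0,0],[3.5,0,0,-0.4,0,0,0],[3.5,0,0,0,0,0,0],[3.5,0,0,0,0,0,0]]]'
```

```text
clock: 7.2
position: [0.4792, -0.2892, 0.0701]
ee_rot: [0.995, -0.101, 0.001, 0.0]
ft_force: [0.7, -0.0, -0.5]
grip_width: 0.533
grasp_force: 30.7
```

```bash
python3 -m crank '[[[3.5,0,0,-0.2,0,0,0],[3.5,0,0,0,0,0,0],[5,0,0,0,0,0,0],[5.5,0,0,0,0,0,0],[6,0,0,0,0,0,0],[7,0,0,0,0,0,0],[8,0,0,0,0,0,0],[8,0,0,0,0,0,0],[8,0,0,0,0,0,0],[8,0,0,2,0,0,0],[8,0,0,4,0,0,0],[8,0,0,4,0,0,0],[8,0,0,3,0,0,0],[8,0,0,0,0,0,0]]]'
python3 - <<'E'
from h import *
p,d=eyes.camera("side");cv2.imwrite("pics/s3.png",p[160:440,160:480][...,::-1])
E
```

```text
clock: 8.95
position: [0.48, -0.2895, 0.1999]
ee_rot: [0.995, -0.101, 0.002, 0.001]
ft_force: [0.1, 0.4, -0.2]
grip_width: 0.928
grasp_force: 0.0
```

View pics/s3.png

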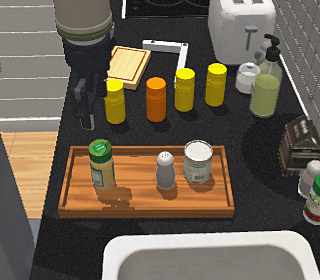

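The jar stands upright in the tray at (101,163), with the tin and shaker untouched. Now I'll re-measure the stop, which is no longer hidden, and the board.

```bash
cat >> h.py <<'E'
def meas():
    p,d=eyes.camera("top");hsv=cv2.cvtColor(p,cv2.COLOR_RGB2HSV);H,S,V=[hsv[...,i].astype(int) for i in range(3)]
    b=win((V>120)&(H>8)&(H<30)&(S>40),225,200,335,325)
    b=cv2.morphologyEx(b.astype(np.uint8),cv2.MORPH_CLOSE,np.ones((5,5)));r=rect("top",big(b),.022)
    s=win((V>140)&(S<40),225,195,330,275);w=onto("top",big(s),.026)[:,:2]*1000
    return p,r,w
E
python3 - <<'E'
from h import *
p,r,w=meas();print("board",r,cv2.boxPoints(r).round(1).tolist())
print(cv2.approxPolyDP(w.astype(np.float32)[:,None],5,True)[:,0].round(1).tolist())
# edge lines from points near outer edges: top-outer edges via hull
th=np.deg2rad(-11.5);R=np.array([[np.cos(th),-np.sin(th)],[np.sin(th),np.cos(th)]])
L=w@R
far=L[L[:,0]>L[:,0].max()-6];side=L[L[:,1]>L[:,1].max()-6]
for q,ax in((far,0),(side,1)):
    v=cv2.fitLine(q.astype(np.float32),cv2.DIST_HUBER,0,.01,.01).ravel();print(ax,len(q),v.round(3),np.ptp(q,0))
print("corner",R@(np.array([np.median(far[:,0]),np.median(side[:,1])])-20))
print("inner hist",np.histogram(L[:,0],40)[0].tolist(),L.min(0),L.max(0))
cv2.imwrite("pics/t4.png",cv2.resize(p[190:330,190:330],(560,560),interpolation=cv2.INTER_CUBIC)[...,::-1])
E
```

```text
board ((512.3935546875, 107.72176361083984), (161.08187866210938, 110.91059112548828), 73.87678527832031) [[436.79998779296875, 45.70000076293945], [543.2999877929688, 14.899999618530273], [588.0, 169.6999969482422], [481.5, 200.5]]
[[567.7000122070312, 221.0], [563.0, 201.6999969482422], [676.4000244140625, 181.6999969482422], [645.2000122070312, 23.399999618530273], [660.2000122070312, 16.399999618530273], [696.4000244140625, 194.60000610351562]]
0 75 [ 1.40000e-02 -1.00000e+00  6.44525e+02  2.38573e+02] [  5.7912816  182.36926909]
1 55 [1.00000e+00 1.00000e-02 5.77412e+02 3.30094e+02] [133.71805659   5.04920268]
corner [673.75512242 179.43534283]
inner hist [9, 3, 3, 2, 3, 3, 3, 3, 2, 3, 3, 3, 3, 2, 3, 3, 2, 3, 3, 2, 3, 3, 2, 3, 3, 3, 2, 3, 3, 2, 3, 3, 2, 18, 53, 3, 3, 2, 15, 61] [510.04466656 147.13012164] [647.00186796 331.90163606]
```

View pics/t4.png

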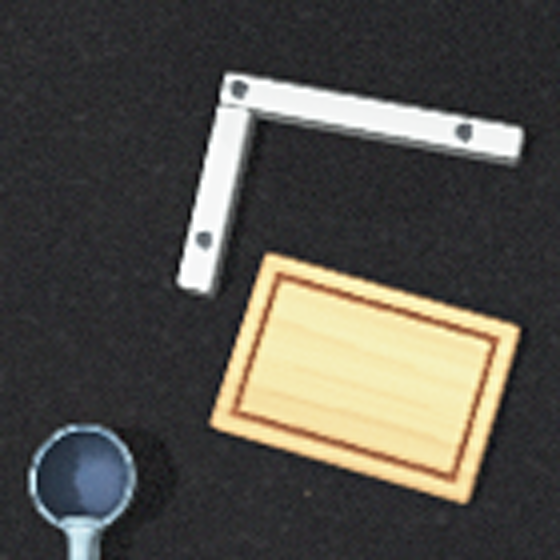

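The stop is now clear: inner corner about (250,107), far bar to (520,140), side bar to (200,290) in the crop. In stop axes the board needs about +82 mm along x, +26 mm along y and +5° of turn. I'll go behind its near long edge with half-open fingers set parallel to the far bar.

```bash
python3 -m crank '[[[6,-0.6,4.6,0,0,0,0.1],[6,-0.6,4.6,0,0,0,0.1],[6,-0.6,4.6,0,0,0,0.1],[6,-0.6,4.6,0,0,0,0.1],[6,-0.6,4.6,0,0,0,0.1],[6,-0.6,4.6,0,0,0,0.1],[6,-0.6,4.6,0,0,0,0.1],[6,-0.6,4.6,0,0,0,0],[6,-0.8,4.6,0,0,0,0],[6,0,0,-4,0,0,0],[6,0,0,-5,0,0,0],[6,0,0,-5,0,0,0],[6,0,0,-3,0,0,0],[6,0,0,-1,0,0,0],[6,0,0,0,0,0,0],[6,0,0,-0.8,0,0,0],[6,0,0,-0.5,0,0,0],[6,0,0,0,0,0,0]]]'
python3 - <<'E'
from h import *
p,d=eyes.camera("side");cv2.imwrite("pics/s5.png",cv2.resize(p[140:290,200:400],(800,600))[...,::-1])
E
```

```text
clock: 11.3
position: [0.4227, 0.125, 0.0043]
ee_rot: [0.996, -0.095, -0.0, 0.0]
ft_force: [0.9, 0.9, 0.5]
grip_width: 0.705
grasp_force: 0.0
```

View pics/s5.png

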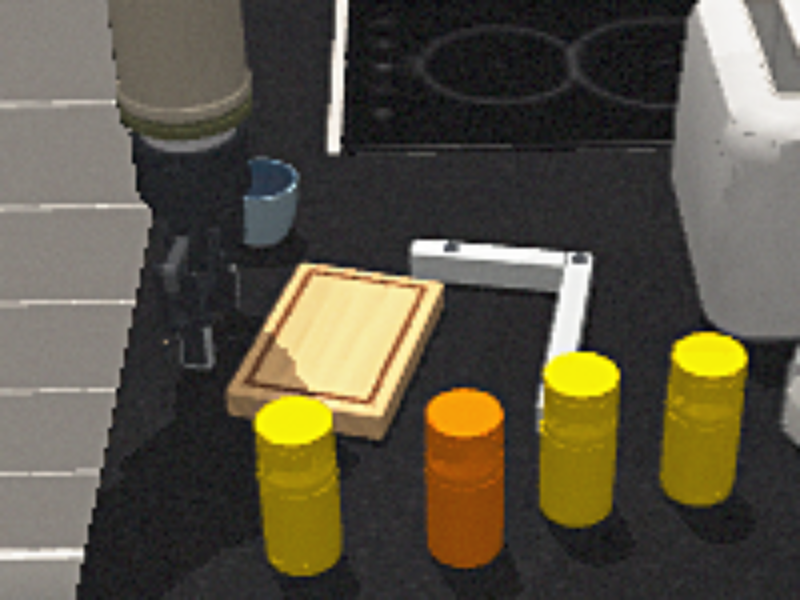

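The fingers (195,340) are down behind the board's near edge and clear of the cup. Push along the stop's x.

```bash
python3 -m crank '[[[6,0.98,-0.19,0,0,0,0],[6,0.98,-0.19,0,0,0,0],[6,0.98,-0.19,0,0,0,0],[6,0.98,-0.19,0,0,0,0],[6,0.98,-0.19,0,0,0,0],[6,0.98,-0.19,0,0,0,0],[6,0.98,-0.19,0,0,0,0],[6,0.98,-0.19,0,0,0,0],[6,0.98,-0.19,0,0,0,0],[6,0.7,-0.13,0,0,0,0],[6,0,0,0,0,0,0]]]'
cat >> h.py <<'E'
def stat():
    p,r,w=meas();th=np.deg2rad(-10.8);R=np.array([[np.cos(th),-np.sin(th)],[np.sin(th),np.cos(th)]]);C=np.array([673.5,179.5])
    print("board in stop",(cv2.boxPoints(r)-C)@R,"size",r[1],"yaw",r[2]-90)
    o=manip.get_obs();print("tcp in stop",(np.array(o["position"][:2])*1000-C)@R)
    return p
E
python3 - <<'E'
from h import *
p=stat();cv2.imwrite("pics/t6.png",cv2.resize(p[190:330,190:330],(560,560),interpolation=cv2.INTER_CUBIC)[...,::-1])
E
```

```text
clock: 12.72
position: [0.5187, 0.1066, 0.0045]
ee_rot: [0.996, -0.095, 0.0, -0.0]
ft_force: [0.8, 0.1, 0.1]
grip_width: 0.701
grasp_force: 0.0
board in stop [[-221.65852386 -202.30931234]
 [  -5.29266241 -173.50728252]
 [ -25.13950615  -24.41387782]
 [-241.50539757  -53.21591336]] size (150.4085693359375, 218.27447509765625) yaw -3.2175216674804688
tcp in stop [-138.70499378 -100.56923064]
```

View pics/t6.png

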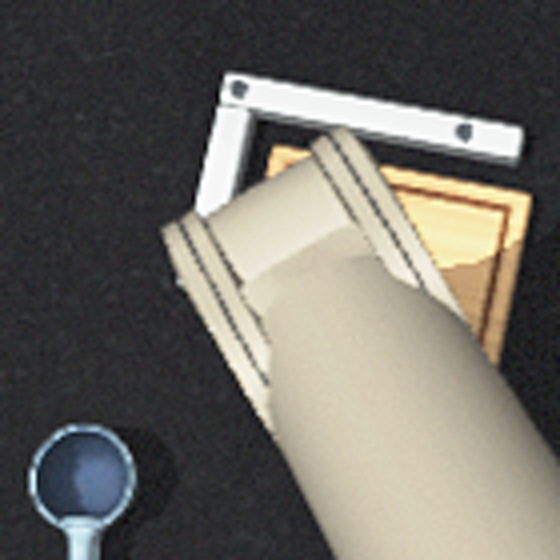

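The board now lies parallel to the far bar, with its far edge (270,150)–(530,195) about 15–18 mm short; the arm hides the rest. Push on gently and watch the force.

```bash
python3 -m crank '[[[6,0.6,-0.11,0,0,0,0],[6,0.6,-0.11,0,0,0,0],[6,0.3,-0.06,0,0,0,0],[6,0.2,-0.04,0,0,0,0],[6,0,0,0,0,0,0]]]'
```

```text
clock: 13.4
position: [0.5352, 0.1035, 0.0044]
ee_rot: [0.996, -0.095, 0.0, -0.0]
ft_force: [-0.4, -0.1, 0.8]
grip_width: 0.701
grasp_force: 0.3
```

```bash
python3 -m crank '[[[6,0.2,-0.04,0,0,0,0],[6,0.1,-0.02,0,0,0,0],[6,0,0,0,0,0,0]]]'; python3 -m crank '[[[6,0.1,-0.02,0,0,0,0],[6,0.1,-0.02,0,0,0,0],[6,0,0,0,0,0,0]]]'
```

```text
clock: 13.78
position: [0.5375, 0.1029, 0.0043]
ee_rot: [0.996, -0.094, -0.0, 0.0]
ft_force: [-4.5, 0.5, 3.2]
grip_width: 0.7
grasp_force: 2.5
clock: 14.15
position: [0.5376, 0.1029, 0.0039]
ee_rot: [0.996, -0.094, -0.002, 0.001]
ft_force: [-14.0, 1.6, 7.9]
grip_width: 0.7
grasp_force: 6.6
```

The far edge is flush: firm contact at x = 0.5375. Before the sideways push I'll back off, check joint 7, and locate the nearby jars for clearance.

```bash
python3 -m crank '[[[6,-1,0.2,0,0,0,0],[6,-2,0.4,0.5,0,0,0],[6,-1,0,4,0,0,0],[6,0,0,5,0,0,0],[6,0,0,5,0,0,0],[6,0,-4,4,0,0,0],[6,0,-5,0,0,0,0],[6,0,-5,0,0,0,0],[6,0,-4,0,0,0,0],[6,0,0,0,0,0,0]]]'
python3 - <<'E'
from h import *
p=stat();print(np.round(manip.get_obs()["joint_pos"],2))
hsv=cv2.cvtColor(p,cv2.COLOR_RGB2HSV);H,S,V=[hsv[...,i].astype(int) for i in range(3)]
m=win((H<32)&(S>220)&(V>120),325,165,385,305)
for c in cv2.findContours(m.astype(np.uint8),0,1)[0]:
    if cv2.contourArea(c)>60:
        q=cv2.minEnclosingCircle(c);print(q,onto("top",[q[0]],.09).round(3))
E
```

```text
clock: 15.4
position: [0.4998, -0.0754, 0.1893]
ee_rot: [0.995, -0.097, 0.0, 0.001]
ft_force: [0.0, 1.3, 0.0]
grip_width: 0.701
grasp_force: 0.0
board in stop [[-108.91306478 -176.82206216]
 [   1.93873871 -176.49246715]
 [   1.45955174  -15.33383554]
 [-109.39225176  -15.66343055]] size (161.1593475341797, 110.85234832763672) yaw -10.629638671875
tcp in stop [-123.1146993  -280.52517662]
[ 0.6   0.14 -0.58  1.8   0.08  1.22 -1.77]
```

```bash
python3 - <<'E'
from h import *
p=np.load("top0.npz")["p"]
hsv=cv2.cvtColor(p,cv2.COLOR_RGB2HSV);H,S,V=[hsv[...,i].astype(int) for i in range(3)]
m=win((H<34)&(S>170)&(V>90),325,165,385,305)
th=np.deg2rad(-10.8);R=np.array([[np.cos(th),-np.sin(th)],[np.sin(th),np.cos(th)]]);C=np.array([673.5,179.5])
for c in cv2.findContours(m.astype(np.uint8),0,1)[0]:
    if cv2.contourArea(c)>60:
        q=cv2.minEnclosingCircle(c);w=onto("top",[q[0]],.095);print(q,w.round(3),(w[:,:2]*1000-C)@R)
E
```

```text
((364.6428527832031, 289.3571472167969), 12.545940399169922) [[ 0.492 -0.086  0.095]] [[-128.69001332 -295.07395946]]
((363.5408020019531, 247.39796447753906), 13.837422370910645) [[ 0.587 -0.084  0.095]] [[ -35.16070206 -275.15329001]]
((348.0, 217.5), 14.637381553649902) [[ 0.657 -0.049  0.095]] [[  26.6079852  -227.41281994]]
((340.5, 185.5), 15.508162498474121) [[ 0.733 -0.031  0.095]] [[  98.42022786 -195.94251449]]
```

The tightest gap is the orange decoy, its edge at y_s ≈ −252 mm. Starting the tool at y_s = −199, x_s = −62 clears everything. I'll turn +90° there and descend.

```bash
python3 -m crank '[[[6,0.9,0.8,0,0,0,10],[6,0.9,0.8,0,0,0,10],[6,0.9,0.8,0,0,0,10],[6,0.9,0.8,0,0,0,10],[6,0.9,0.8,0,0,0,10],[6,0.9,0.8,0,0,0,10],[6,0.9,0.8,0,0,0,10],[6,0.9,0.8,0,0,0,10],[6,0.4,0.7,0,0,0,10],[6,0,0,0,0,0,0.4],[6,0,0,0,0,0,0]]]'
```

```text
clock: 16.82
position: [0.5758, -0.0002, 0.1894]
ee_rot: [0.77, 0.639, 0.0, 0.0]
ft_force: [-0.3, 0.0, 0.4]
grip_width: 0.703
grasp_force: 0.0
```

```bash
python3 -m crank '[[[6,0,-0.4,-3,0,0,0],[6,0,0,-5,0,0,0],[6,0,0,-4,0,0,0],[6,0,0,-3,0,0,0],[6,0,0,-2,0,0,0],[6,0,0,-1,0,0,0],[6,0,0,-0.5,0,0,0],[6,0,0,0,0,0,0]]]'; python3 -m crank '[[[6,0.09,0.49,0,0,0,0],[6,0.09,0.49,0,0,0,0],[6,0.09,0.49,0,0,0,0],[6,0.07,0.4,0,0,0,0],[6,0,0,0,0,0,0]]]'
```

```text
clock: 17.82
position: [0.5764, -0.0045, 0.0049]
ee_rot: [0.769, 0.64, 0.0, 0.0]
ft_force: [-0.4, -0.2, 0.2]
grip_width: 0.703
grasp_force: 0.0
clock: 18.45
position: [0.5795, 0.0146, 0.0044]
ee_rot: [0.768, 0.64, 0.0, 0.0]
ft_force: [0.2, -0.5, -0.5]
grip_width: 0.702
grasp_force: 0.0
```

```bash
python3 -m crank '[[[6,0.06,0.3,0,0,0,0],[6,0.04,0.2,0,0,0,0],[6,0,0,0,0,0,0]]]'; python3 -m crank '[[[6,0.02,0.1,0,0,0,0],[6,0.02,0.1,0,0,0,0],[6,0,0,0,0,0,0]]]';  python3 -m crank '[[[6,0.02,0.1,0,0,0,0],[6,0.02,0.1,0,0,0,0],[6,0,0,0,0,0,0]]]'
```

```text
clock: 18.82
position: [0.5804, 0.0195, 0.0043]
ee_rot: [0.768, 0.64, 0.0, -0.0]
ft_force: [0.0, -1.0, -0.4]
grip_width: 0.703
grasp_force: 0.5
clock: 19.2
position: [0.5807, 0.0213, 0.0043]
ee_rot: [0.769, 0.64, 0.0, -0.0]
ft_force: [-1.0, -0.6, 0.5]
grip_width: 0.702
grasp_force: 0.8
clock: 19.58
position: [0.5811, 0.0234, 0.0043]
ee_rot: [0.768, 0.64, 0.0, -0.0]
ft_force: [-0.1, -1.7, -1.2]
grip_width: 0.7
grasp_force: 0.6
```

```bash
python3 -m crank '[[[6,0.02,0.1,0,0,0,0],[6,0.02,0.1,0,0,0,0],[6,0,0,0,0,0,0]]]'; python3 -m crank '[[[6,0.02,0.1,0,0,0,0],[6,0.02,0.1,0,0,0,0],[6,0,0,0,0,0,0]]]'
```

```text
clock: 19.95
position: [0.5815, 0.0254, 0.0043]
ee_rot: [0.768, 0.64, 0.0, -0.0]
ft_force: [-0.1, -1.5, -0.8]
grip_width: 0.697
grasp_force: 0.5
clock: 20.32
position: [0.5816, 0.0255, 0.0043]
ee_rot: [0.769, 0.639, -0.001, 0.001]
ft_force: [-3.4, -6.7, 4.3]
grip_width: 0.702
grasp_force: 3.6
```

Contact with the side bar. One more small press, then back off, lift and look.

```bash
python3 -m crank '[[[6,0.02,0.1,0,0,0,0],[6,0,0,0,0,0,0],[6,-0.05,-0.3,0,0,0,0],[6,-0.1,-0.6,0,0,0,0],[6,0,0,2,0,0,0],[6,0,0,5,0,0,0],[6,0,0,5,0,0,0],[6,0,0,5,0,0,0],[6,-1,-5,0,0,0,0],[6,-3,-5,0,0,0,0],[6,-3,-5,0,0,0,0],[6,-3,-5,0,0,0,0],[6,0,0,0,0,0,0],[6,0,0,0,0,0,0]]]'
python3 - <<'E'
from h import *
p=stat();cv2.imwrite("pics/t9.png",cv2.resize(p[190:330,220:360],(560,560),interpolation=cv2.INTER_CUBIC)[...,::-1])
E
```

```text
clock: 22.08
position: [0.4812, -0.1801, 0.1755]
ee_rot: [0.768, 0.64, 0.001, 0.001]
ft_force: [0.1, 1.0, -0.5]
grip_width: 0.701
grasp_force: 0.0
board in stop [[-108.98542517 -159.63001011]
 [   1.98362052 -158.81145706]
 [   0.79814318    1.90056759]
 [-110.17090251    1.08201454]] size (160.71640014648438, 110.97210693359375) yaw -10.377365112304688
tcp in stop [-121.34260863 -388.51518731]
```

View pics/t9.png

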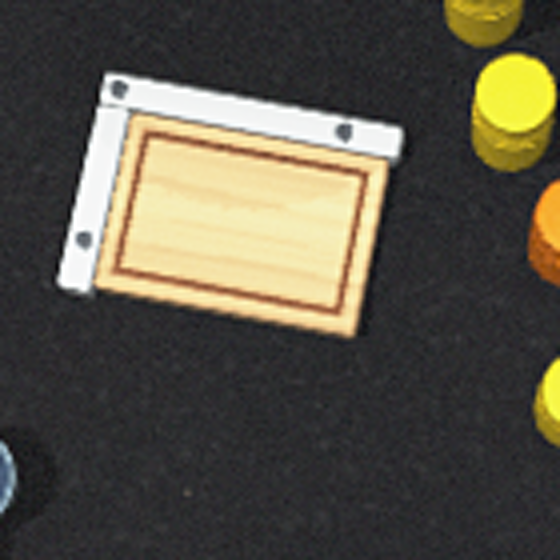

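The board sits in the corner, flush along the far bar (130,115)–(390,160) and the side bar (125,115)–(95,290). The measured offset is the same as at the firm contact. Hand in.

```bash
python3 -c "
from workcell import job
print(job.hand_in())"
```

```text
the job is handed in; nothing more can be done
None
```

The job is handed in, though no verdict came back: the jar stands upright in the tray, the board sits flush in the corner stop by the last picture and firm contact on both bars, and the tin, shaker and cup were left alone.

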